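# Fit the splined clamp lever on the puck printing jig and close the clamp

### The job

The puck printing jig has lost its lever: pick up the loose drilled lever, turn it until its slotted bore matches the splined shaft of the jig, and push it fully home on the shaft, gently, never forcing it (keep well under 40 N). Then use the lever to swing the clamp finger counter-clockwise (seen from above), all the way to its stop over the puck without straining it, and without pushing the clamp or the shaft with the gripper itself. Leave the lever fully home on the shaft, let go, and leave everything else where it is.

Things in the scene. Friction and masses are not known exactly. Their poses are not given: they have to be found in the camera images.
- lever_hub (a point): Centre of the loose lever's square steel hub, 48 x 48 x 36 mm high, 18 mm above its flat underside, on its bore axis. The lever (about 0.4 kg) lies flat on the table. z up along the bore; x along the arm, a bar 18 mm wide, 10 mm thick, underside level with the hub's. The hub's sides are upright, parallel and square to the arm; it can be gripped across the two sides beside the arm.
- lever_bore (a point): Centre of the bore's lower mouth, 18 mm below the hub's centre; same axes. The bore goes right through: a 23 mm round passes between its lands, and it has four slots 6.5 mm wide reaching 18 mm from the axis, at 0, 90, 180 and 270 degrees from the arm.
- lever_knob (a point): Centre of the upright round black knob on the end of the lever's arm: 24 mm diameter, from 10 to 55 mm above the lever's underside. This point is 115 mm from the bore axis and 34 mm above the underside (16 mm higher than the hub's centre).
- seat (a point): Fixed point on the jig's vertical shaft axis where the hub's centre lies when the lever is fully home, 78 mm above the table. z up, x from the shaft towards the printed puck (centre 92 mm away). The hub then rests on a shoulder 18 mm below this point. A lever centred but not indexed stops with its hub's centre 24 mm above this point; it can go down when slots meet teeth (0.04 rad of play either way).
- shaft_tip (a point): Top of the splined shaft, 40 mm above the shoulder; axes as seat. Four teeth 5 mm wide, 90 degrees apart, reach 17 mm from the axis and 24 mm up from the shoulder; a round 22 mm core goes on to 30 mm and ends in a cone, 10 mm across at 40 mm. The shaft's angle is NOT reported (these axes are the jig's): feel for it, or see it from above.
- jig: The jig, fixed to the table: painted plate 195 x 110 mm, 14 mm thick, origin under the shaft axis, x towards the puck in its nest (puck top 40 mm above the table). The shaft has 0.7 rad of free play either way in the clamp collar, stands anywhere within it, and turns there with about 0.12 N m of drag.
- clamp (a joint): Angle (rad) of the swing clamp that the shaft drives once its free play is taken up: 0 fully open, 1.0 its stop, with the finger (steel bar to 88 mm from the axis, 18 mm wide, top 53 mm above the table) over the puck, along the jig's x. Grows counter-clockwise from above, turns stiffly (about 0.22 N m), stays where left. Play and swing make at most 2.4 rad of lever travel.
- wrench: Bystander: steel wrench lying flat, 160 mm long.
- puck_a: Bystander: loose printed rubber puck, 76 mm across, 25 mm high, origin under its centre.
- puck_b: Bystander: another such puck.
- puck_c: Bystander: another such puck.
- ink_can: Bystander: plain metal ink can, 64 mm across, 75 mm high, origin under its centre.
Things that resemble listed ones, but are neither listed nor needed, are in the scene too. Leave any green look-alike of the jig alone.

How it is judged:
On the way, in this order (a step that is already met when the one before it is completed fails the run):
1. the lever is fully home on the splined shaft (horizontal distance between lever_hub and seat below 0.004 m and z of lever_hub in the frame of seat below 0.003 m), for 0.2 s.
2. the clamp finger has been swung to its stop with the lever on the shaft (value of joint clamp above 0.95 rad and horizontal distance between lever_hub and seat below 0.004 m and z of lever_hub in the frame of seat below 0.006 m), for 0.1 s.
At the end, for the whole second after the job is handed in: The lever is fully home on the shaft (hub's centre within 4 mm sideways and 3 mm in height of the seat point, within 0.1 rad of upright), the clamp is at its stop (joint above 0.94 rad), and the lever is released and at rest (all of step 1 and angle between lever_hub's own z axis and vertical below 0.1 rad and value of joint clamp above 0.94 rad and linear speed of lever below 0.02 m/s); the robot touches nothing.
It fails at once if the lever is forced on the shaft before it is home (more than 40 N between them) (contact force between lever and clamp above 40 N and z of lever_hub in the frame of seat above 0.003 m).
It fails at once if the lever is rammed home or wrenched against the stop (more than 200 N at the teeth, which is about 20 N at the knob) (contact force between lever and clamp above 200 N).
It fails at once if the robot itself pushes the clamp or shaft (more than 5 N) (contact force between any of the fingers, the arm and clamp above 5 N).
It fails at once if a bystander is moved by more than 20 mm (distance of any of wrench, puck_a, puck_b, puck_c, ink_can from where it was at the start of the episode above 0.02 m).
It also fails if it takes over 72 s, if anything falls off the work surface, if the arm or the gripper's body presses on something with over 40 N, if the wrist force passes 120 N, or if a joint passes its speed limit or range.

### The arm

A 6-joint arm with a two-finger parallel gripper is mounted at the origin on the work surface. World frame = base frame: x ahead of the robot, y to its left, z up, the work surface at z = 0. Lengths are in m, angles in rad, forces in N, time in s.
With the tool pointing down it reaches from about 0.35 to 0.975 m from the base axis. Payload 4.9 kg.
Tool frame: the origin (TCP) lies at the very end of the fingers, on their centre line; the grasp point (between the pads) lies 19 mm behind it (ctrl.pinch_z is the distance from the TCP to the grasp point, in m); z points along the fingers, y is the direction in which the jaws open and shut (so a half turn about z gives the same grasp; the last joint's range is limited). The gripper opens to 85 mm and grips with 20 to 120 N. Pads are 22 mm wide; open, the fingers measure 114 mm over their backs; the gripper's body (76 mm by 85 mm) begins 54 mm behind the grasp point. The pads swing forward as they close: fully open they stand 13 mm farther back than shut.
Start: joints at [0.996, 0.053, 1.613, -0, 1.476, -0.119], TCP at [0.275, 0.561, 0.231] pointing down, gripper open.
Joint ranges: [-3.01, 3.01], [-1.01, 2.22], [0.06, 2.58], [-1.02, 4.17], [0.09, 2.62], [-3.14, 3.14]. Speed limits (rad/s): [2.57, 2.57, 3.14, 3.14, 3.14, 3.14].

### API

Orientations are given as a rotation vector (axis times angle).
In Python, from station import ctrl gives the robot as it stands.
- The arm moves only by the tool carry_out, never from a script. Its argument "series" is a list of rows, each a list of 7 numbers: the shift along the world's x, y, z each as a share of 0.025 m, from -1 to 1, then the turn, a rotation vector about the world's x, y, z each as a share of 0.1 rad, from -1 to 1, then the opening, from 0 (shut) to 1 (fully open). A call has 1 to 12 rows; each row shifts and turns the commanded pose from where the row before left it; what a row does not reach is not made up. A row lasts 1/10 s, in which the tool goes at most 50 mm and 8.59 degrees, less where a joint would pass 70% of its speed; a pose out of reach is approached as far as the arm can. A call with a number of a shift or a turn outside -1 to 1 is refused whole. A call with a gripper value outside its range is refused whole. The fingers move at their own pace and stop on an object; "grip_force" is the grip in N (left out, the last holds). Time passes only in rows, so rows that do not move let the fingers close. It gives the time, the measured TCP pose, the force and the opening at its end, in the units of the state.
- ctrl.get_obs(): the state, without advancing time (a new reading comes with each control period).
- ctrl.get_image(name): name is "side" or "top"; returns a dict with "frame" (480x640x3 uint8, blue, green, red), "fx", "fy", "cx", "cy" (pixels), "R" (3x3) and "t" (3): a world point X has camera coordinates R X + t. Camera axes: x right, y down, z forward; pixel columns grow to the right and rows downward; lengths in m; the calibration is good to about 2 mm. A picture is of the moment at which its call begins. There is no depth.
- ctrl.finish_job(): hands the job in, once; it reports no verdict.
Trained networks look in a picture, given as the dict that the camera call returned (one of the last four; its "shot" number tells which), for a name from the list of things; names that differ only in an ending like _2 or _b are one class to them, and where a whole thing is asked for, a point or a joint stands for the part that bears it (a point fixed in the world has none). Each returns a list of dicts, best first, with "p" (0 to 1); they miss things now and then, are a little off and sometimes report something else, mostly with a low value. They report only what shows in the picture. A call takes as long as a camera call. They do not tell look-alikes from the thing itself.
- ctrl.trace(picture, name): "mask" (480x640 bool, what is visible of it) and "rect" ([left, top, width, height] as shares, 0 to 1, of the picture: columns of its width, rows of its height, round what is visible of it).
- ctrl.mark_of(picture, name): "position" ([column, row] as shares, 0 to 1, of the picture: columns of its width, rows of its height: a listed point, or the origin of a listed thing).
The state is a dict: "t": time; "q": joint angles; "dq": joint speeds; "effort": joint torques, N m; "tool_pos": TCP position; "tool_rot": TCP orientation; "contact_force": force on the tool from outside, world axes, zero at the start; "wrist_torque": the same for the moment, N m; "opening": finger opening in m.
Only numpy, scipy, OpenCV 4.12 (cv2) and the standard library are available. Lean on these libraries where they do the work, as an engineer would, in place of code of your own. Each camera call takes 0.05 s, during which the arm holds its last target.

## Working session

There is one attempt and no reset: what is moved stays moved. The work goes in short steps, Python scripts to look and compute and a tool call to move; the robot and the scene stay as the last step left them, time stands still between calls to the robot, and variables do not carry over. Pictures are saved under pics/ and viewed, and the job is handed in when it is done.

Besides the shell and the picture viewer there is one more tool, called as a command line: name --pt "numbers of a row" for each row, then --argument value for the rest. carry_out: Moves the arm, as the interface text tells. Shift numbers are shares of 0.025 m and turn numbers shares of 0.1 rad, none past 1 either way. Its arguments: {"type":"object","properties":{"series":{"type":"array"},"grip_force":{"type":"number"}},"required":["series"]}

```bash
mkdir -p pics; ls
cat > h.py <<'E'
import numpy as np, cv2
from station import ctrl
def ray(im,u,v):
    R=np.array(im["R"]);t=np.array(im["t"])
    d=R.T@np.array([(u-im["cx"])/im["fx"],(v-im["cy"])/im["fy"],1]);o=-R.T@t
    return o,d
def atz(im,u,v,z):
    o,d=ray(im,u,v);return o+d*(z-o[2])/d[2]
def proj(im,X):
    c=np.array(im["R"])@np.array(X)+np.array(im["t"])
    return np.array([im["fx"]*c[0]/c[2]+im["cx"],im["fy"]*c[1]/c[2]+im["cy"]])
def tri(a,ua,b,ub):
    o1,d1=ray(a,*ua);o2,d2=ray(b,*ub)
    A=np.stack([d1,-d2],1);s=np.linalg.lstsq(A,o2-o1,rcond=None)[0]
    p=o1+d1*s[0];q=o2+d2*s[1];return (p+q)/2,np.linalg.norm(p-q)
E
python3 - <<'E'
from h import *
for n in ("top","side"):
    im=ctrl.get_image(n);cv2.imwrite(f"pics/{n}0.png",im["frame"])
    print(n,im["fx"],-np.array(im["R"]).T@np.array(im["t"]))
    for k in ["lever_hub","lever_bore","lever_knob","seat","shaft_tip","jig","clamp","wrench","puck_a","ink_can"]:
        print(k,[(round(d["p"],2),(np.array(d["position"])*[640,480]).round(1).tolist()) for d in ctrl.mark_of(im,k)])
E
```

```text
pics
top 532.1712803794567 [ 0.42491525 -0.00421329  1.21507299]
lever_hub [(0.57, [185.4, 238.5])]
lever_bore [(0.68, [184.4, 238.7]), (0.4, [465.6, 131.6])]
lever_knob [(0.74, [186.8, 188.5])]
seat [(0.75, [475.9, 368.8]), (0.72, [311.8, 188.9])]
shaft_tip [(0.8, [485.5, 373.1]), (0.69, [315.1, 186.0])]
jig [(0.73, [473.7, 365.1]), (0.58, [314.9, 191.2])]Traceback (most recent call last):
  File "<stdin>", line 6, in <module>
ValueError: it knows: ink_can, jig, lever_bore, lever_hub, lever_knob, puck, seat, shaft_tip, wrench
```

View pics/top0.png

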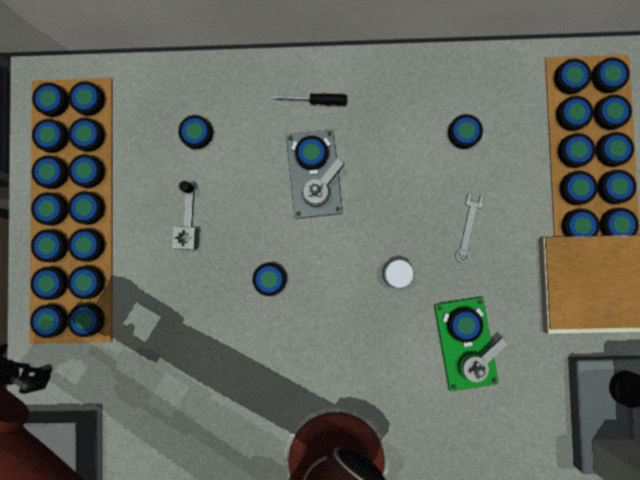

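Run:
```python
from h import *
a=ctrl.get_image("top");b=ctrl.get_image("side");cv2.imwrite("pics/side0.png",b["frame"])
print(-np.array(b["R"]).T@np.array(b["t"]), np.round(a["R"],3))
for k in ["lever_hub","lever_bore","lever_knob","seat","shaft_tip","jig","wrench","puck","ink_can"]:
  for n,im in(("top",a),("side",b)):
    print(n,k,[(round(d["p"],2),(np.array(d["position"])*[640,480]).round(1).tolist()) for d in ctrl.mark_of(im,k)])
```

```text
[-0.06190061 -0.7922886   0.88296568] [[-0.023 -0.999 -0.026]
 [-0.998  0.025 -0.06 ]
 [ 0.06   0.025 -0.998]]
top lever_hub [(0.64, [183.0, 239.0])]
side lever_hub [(0.75, [267.6, 187.7]), (0.38, [270.1, 194.8])]
top lever_bore [(0.94, [184.3, 238.1])]
side lever_bore [(0.8, [269.1, 193.9])]
top lever_knob [(0.72, [183.0, 188.5])]
side lever_knob [(0.81, [293.8, 174.8])]
top seat [(0.86, [477.0, 369.0]), (0.55, [316.8, 190.9]), (0.39, [462.9, 131.6])]
side seat [(0.91, [350.7, 215.1]), (0.6, [292.1, 367.7])]
top shaft_tip [(0.85, [480.7, 371.4]), (0.63, [314.0, 189.0])]
side shaft_tip [(0.82, [348.1, 204.5]), (0.77, [289.8, 362.9])]
top jig [(0.95, [470.9, 363.5]), (0.58, [317.9, 192.5])]
side jig [(0.77, [345.4, 233.9]), (0.69, [290.7, 390.3])]
top wrench [(0.9, [467.8, 224.5])]
side wrench [(0.55, [405.8, 327.9])]
top puck [(0.88, [272.1, 278.1]), (0.79, [197.8, 131.4]), (0.71, [460.9, 133.8])]
side puck [(0.75, [332.9, 175.2]), (0.73, [470.5, 286.5]), (0.55, [269.6, 238.0])]
top ink_can [(0.88, [398.2, 273.5]), (0.42, [465.1, 133.8])]
side ink_can [(0.82, [328.1, 299.0]), (0.73, [299.8, 172.6])]
```

View pics/side0.png

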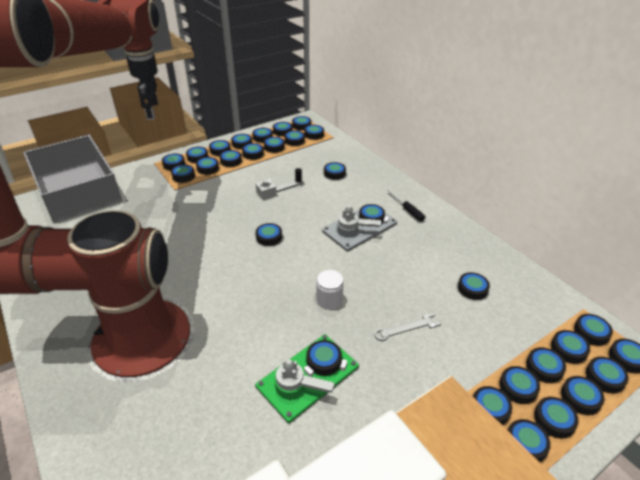

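Candidates for the jig are the grey plate, shaft at top px (315,190), and the green plate, shaft at (478,370). The green one is the excluded look-alike, so I'll use the grey one. There is only one lever, with its hub at (184,238) and knob at (187,187). I'll enlarge both to confirm.

Run:
```python
from h import *
ims=[ctrl.get_image("top") for _ in range(8)]
a=ims[0]
f=np.mean([i["frame"].astype(float) for i in ims],0)
np.save("top_avg.npy",f)
f=f.astype(np.uint8)
c1=cv2.resize(f[175:255,150:220],None,fx=7,fy=7,interpolation=cv2.INTER_CUBIC)[:560,:400]
c1=cv2.resize(f[175:255,158:213],(385,560),interpolation=cv2.INTER_CUBIC)
c2=cv2.resize(f[155:225,286:344],(406,490),interpolation=cv2.INTER_CUBIC)
o=np.zeros((560,800,3),np.uint8);o[:,:385]=c1;o[:490,390:796]=c2
cv2.imwrite("pics/crop1.png",o)
b=ctrl.get_image("side")
def m(im,k,i=0,near=None):
    L=[np.array(d["position"])*[640,480] for d in ctrl.mark_of(im,k)]
    if near is not None: L.sort(key=lambda p:np.linalg.norm(p-near))
    return L[0] if L else None
for k,na,nb,z in [("lever_hub",(184,238),(267,190),.018),("lever_bore",(184,238),(267,190),0),("lever_knob",(187,187),(297,175),.034),("seat",(315,190),(350,215),.078),("shaft_tip",(315,190),(348,205),.100),("jig",(315,190),(346,234),0)]:
    A=np.median([m(i,k,near=np.array(na)) for i in ims[-3:]],0);B=m(b,k,near=np.array(nb))
    print(k,A.round(1),B.round(1),"tri",*[np.round(x,4) for x in tri(a,A,b,B)],"top@z",atz(a,*A,z).round(4),"side@z",atz(b,*B,z).round(4))
print(ctrl.get_obs()["t"])
```

```text
lever_hub [183.9 239. ] [267.8 188.3] tri [0.507  0.3297 0.0187] 0.0113 top@z [0.5022 0.3329 0.018 ] side@z [0.512  0.3271 0.018 ]
lever_bore [186.3 237.7] [267.5 192.2] tri [0.5084 0.33   0.0031] 0.0057 top@z [0.5062 0.3323 0.    ] side@z [0.5127 0.3322 0.    ]
lever_knob [184.3 188.6] [297.3 175. ] tri [0.6175 0.3266 0.0293] 0.0045 top@z [0.6148 0.3265 0.034 ] side@z [0.6157 0.3192 0.034 ]
seat [315. 189.] [351.2 212.6] tri [0.6029 0.0288 0.0749] 0.0078 top@z [0.5992 0.0308 0.078 ] side@z [0.6039 0.0238 0.078 ]
shaft_tip [314.  188.3] [348.2 208. ] tri [0.5991 0.0324 0.0902] 0.0007 top@z [0.5973 0.0323 0.1   ] side@z [0.5913 0.0221 0.1   ]
jig [317.4 192. ] [345.4 234.7] tri [ 0.6002  0.0308 -0.0032] 0.0102 top@z [0.604 0.028 0.   ] side@z [0.5932 0.0301 0.    ]
3.0
```

View pics/crop1.png

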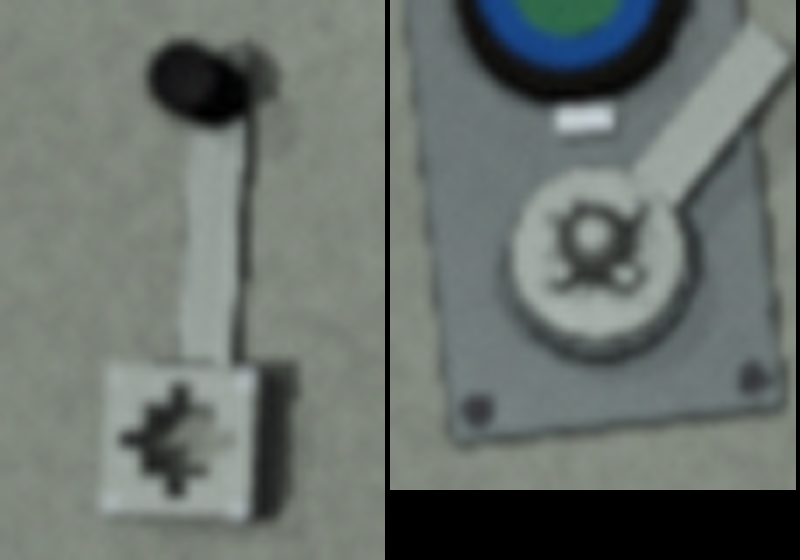

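Run:
```python
from h import *
f=np.load("top_avg.npy")
s=[ctrl.get_image("side") for _ in range(6)]
a=ctrl.get_image("top");b=s[0]
np.save("side_avg.npy",np.mean([i["frame"].astype(float) for i in s],0))
import pickle;pickle.dump((a,b),open("cal.pkl","wb"))
g=np.load("side_avg.npy")
def st(x):
    x=x.mean(2) if x.ndim==3 else x
    return np.clip((x-x.min())/(x.max()-x.min())*255,0,255).astype(np.uint8)
c1=cv2.resize(st(f[178:203,302:328]),(390,375),interpolation=cv2.INTER_CUBIC)
c2=cv2.resize(st(g[200:240,330:370]),(400,400),interpolation=cv2.INTER_CUBIC)
o=np.zeros((400,800),np.uint8);o[:375,:390]=c1;o[:,400:]=c2
cv2.imwrite("pics/crop2.png",o)
sg=cv2.resize(g[165:210,245:315].astype(np.uint8),None,fx=11,fy=11,interpolation=cv2.INTER_CUBIC);cv2.imwrite("pics/crop3.png",sg)
C=[(107,367),(255,365),(250,520),(100,515)]
P=[atz(a,u/7+158-.43,v/7+175-.43,.036) for u,v in C]
print(np.round(P,4),np.mean(P,0).round(4))
for k in range(4): d=P[(k+1)%4]-P[k];print(np.linalg.norm(d[:2]).round(4),np.degrees(np.arctan2(d[1],d[0])).round(1))
print("tip",atz(a,314.5,188.2,.1))
o=ctrl.get_obs();print(o)
```

```text
[[0.5286 0.3525 0.036 ]
 [0.528  0.3048 0.036 ]
 [0.4785 0.3069 0.036 ]
 [0.4812 0.355  0.036 ]] [0.5041 0.3298 0.036 ]
0.0477 -90.7
0.0496 177.6
0.0482 86.7
0.0474 -3.1
tip [0.59750743 0.03120444 0.1       ]
{'t': 3.35, 'q': array([ 9.96007431e-01,  5.27201547e-02,  1.61292634e+00,  2.81705484e-05,
        1.47597545e+00, -1.19013871e-01]), 'dq': array([-0.00021039, -0.00057072,  0.00012619, -0.00062689, -0.00033267,
        0.00153907]), 'effort': array([-1.37464413e-04, -3.93667424e+01, -3.70453012e+01, -1.04852568e-04,
        4.72731208e-04,  2.12917479e-05]), 'tool_pos': array([0.27508698, 0.56118094, 0.23127531]), 'tool_rot': array([-7.09744984e-01, -3.06033302e+00,  2.82914068e-05]), 'contact_force': array([-0.29521111, -0.96825588,  0.48867592]), 'wrist_torque': array([-0.01967382,  0.00207803, -0.02229213]), 'opening': 0.08541037437670579}
```

View pics/crop2.png

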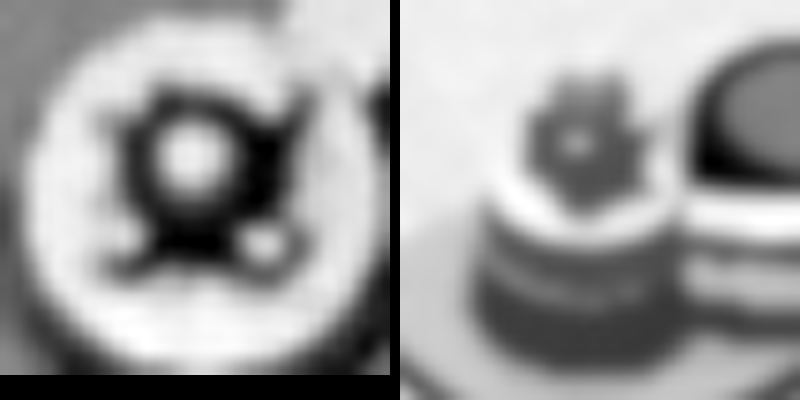

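View pics/crop3.png

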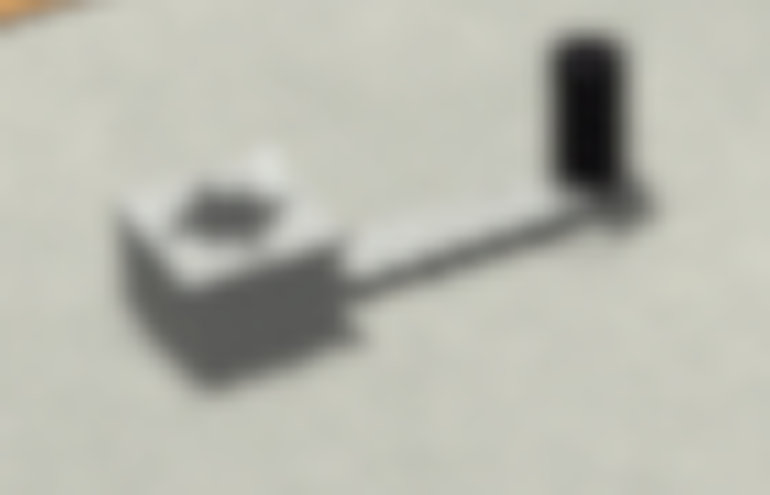

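Run:
```python
from h import *
import pickle
a,b=pickle.load(open("cal.pkl","rb"))
T=lambda u,v,z:atz(a,u/15+302-.47,v/15+178-.47,z)
ax=T(192,157,.1);print("tip",ax, proj(a,[ax[0],ax[1],.084]))
for p in[(265,243),(130,235)]:
    w=T(*p,.084)-ax;print(np.hypot(*w[:2]),np.degrees(np.arctan2(w[1],w[0])))
# side tip: top centre crop ~ (590,75)
for p in[(590,75),(590,85)]:
    q=((p[0]-400)/10+330-.45,p[1]/10+200-.45);print("side tip",atz(b,*q,.1))
print("proj tip in side",proj(b,ax))
# collar circle: centre px (200,190) radius ~178 in crop z=.06
print("collar",T(203,190,.060))
# lever hub in side using corners
S=lambda u,v,z:atz(b,u/11+245-.45,v/11+165-.45,z)
C=[(122,210),(270,150),(345,240),(195,290)]
P=[S(*c,.036) for c in C];print(np.round(P,4),np.mean(P,0).round(4))
K=[S(590,45,.055),T((186-390*0)/1,0,0)]
print("knob side top",K[0].round(4),"knob top-view",atz(a,180/7+158-.43,78/7+175-.43,.055).round(4))
```

```text
tip [0.59794975 0.03155376 0.1       ] [314.59564082 189.1402932 ]
0.013997126515059735 -136.55031115746473
0.012832804916724427 131.4304286059106
side tip [0.59450806 0.02490448 0.1       ]
side tip [0.59183998 0.02133584 0.1       ]
proj tip in side [348.09442775 205.38835001]
collar [0.59926667 0.03134234 0.06      ]
[[0.4813 0.3463 0.036 ]
 [0.5308 0.3499 0.036 ]
 [0.5259 0.2991 0.036 ]
 [0.4794 0.3009 0.036 ]] [0.5044 0.3241 0.036 ]
knob side top [0.6207 0.321  0.055 ] knob top-view [0.6179 0.3229 0.055 ]
```

The grey jig and the lever are confirmed. In the crop, the lever hub is at about (0.504, 0.328) with yaw about −3°. The shaft is at about (0.598, 0.031), with teeth at about 42.5° (mod 90°). First I'll go above the hub with the jaws along the arm, so a light squeeze there centres it before the real grip.

carry_out --pt "0.763 -0.777 -0.4 0 0 -0.975 1" --pt "0.763 -0.777 -0.4 0 0 -0.975 1" --pt "0.763 -0.777 -0.4 0 0 -0.975 1" --pt "0.763 -0.777 -0.4 0 0 -0.975 1" --pt "0.763 -0.777 -0.4 0 0 -0.975 1" --pt "0.763 -0.777 -0.4 0 0 -0.975 1" --pt "0.763 -0.777 -0.4 0 0 -0.975 1" --pt "0.763 -0.777 -0.4 0 0 -0.975 1" --pt "0.763 -0.777 -0.4 0 0 -0.975 1" --pt "0.763 -0.777 -0.4 0 0 -0.975 1" --pt "0.763 -0.777 -0.4 0 0 -0.975 1" --pt "0.763 -0.777 -0.4 0 0 -0.975 1" --grip_force 20

```text
t: 4.55
tool_pos: [0.5048, 0.3273, 0.111]
tool_rot: [2.286, 2.155, 0.0]
contact_force: [-0.2, -0.4, 0.3]
opening: 0.0853
```

```bash
cat >> h.py <<'E'
def st():
    o=ctrl.get_obs()
    from scipy.spatial.transform import Rotation as Ro
    M=Ro.from_rotvec(o["tool_rot"]).as_matrix()
    print("t",round(o["t"],2),"pos",o["tool_pos"].round(4),"jaw",np.degrees(np.arctan2(M[1,1],M[0,1])).round(2),"tilt",M[:2,2].round(4),"F",o["contact_force"].round(1),"T",o["wrist_torque"].round(3),"open",round(o["opening"],4),"q6",round(o["q"][5],3))
E
python3 -c "
from h import *
st()
im=ctrl.get_image('top');cv2.imwrite('pics/a1.png',cv2.resize(im['frame'][130:290,100:280],(720,640)))
im=ctrl.get_image('side');cv2.imwrite('pics/a2.png',cv2.resize(im['frame'][110:230,200:340],(700,600)))"
```

```text
t 4.55 pos [0.5048 0.3273 0.111 ] jaw -3.38 tilt [0.0003 0.0002] F [-0.2 -0.4  0.3] T [-0.003 -0.029  0.01 ] open 0.0853 q6 0.511
```

View pics/a2.png

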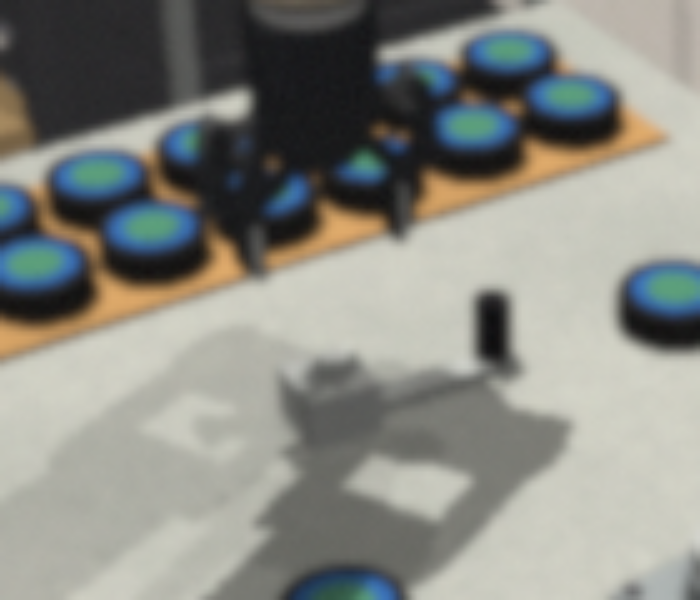

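The side view shows the open jaws straddling the hub along the arm, well above it and short of the knob. I'll go down with the tips above the arm bar, then squeeze.

carry_out --pt "0 0 -0.8 0 0 0 1" --pt "0 0 -0.8 0 0 0 1" --pt "0 0 -0.8 0 0 0 1" --pt "0 0 -0.8 0 0 0 1" --pt "0 0 -0.6 0 0 0 1" --pt "0 0 0 0 0 0 0.5" --pt "0 0 0 0 0 0 0.4" --pt "0 0 0 0 0 0 0.4" --pt "0 0 0 0 0 0 0.4" --pt "0 0 0 0 0 0 0.4"

```text
t: 5.65
tool_pos: [0.5047, 0.3287, 0.0178]
tool_rot: [2.281, 2.159, 0.003]
contact_force: [-1.7, 0.6, 3.3]
opening: 0.0477
```

```bash
python3 -c "
from h import *
st()"
```

```text
t 5.65 pos [0.5047 0.3287 0.0178] jaw -3.15 tilt [0.0017 0.0013] F [-1.7  0.6  3.3] T [0.123 0.261 0.009] open 0.0477 q6 0.508
```

carry_out --pt "0 0 0 0 0 0 1" --pt "0 0 0 0 0 0 1" --pt "0 0 0.4 0 0 0 1" --pt "0 0 0.4 0 0 -0.5 1" --pt "0 0 0 0 0 -1 1" --pt "0 0 0 0 0 -1 1" --pt "0 0 0 0 0 -1 1" --pt "0 0 0 0 0 -1 1" --pt "0 0 0 0 0 -1 1" --pt "0 0 0 0 0 -1 1" --pt "0 0 0 0 0 -1 1" --pt "0 0 0 0 0 -1 1"

```text
t: 6.85
tool_pos: [0.5043, 0.3281, 0.037]
tool_rot: [2.971, 1.02, 0.001]
contact_force: [-0.3, 0.0, 0.5]
opening: 0.0854
```

carry_out --pt "0 0 0 0 0 -1 1" --pt "0 0 0 0 0 -1 1" --pt "0 0 0 0 0 -1 1" --pt "0 0 0 0 0 -1 1" --pt "0 0 0 0 0 -1 1" --pt "0 0 0 0 0 -1 1" --pt "0 0 0 0 0 -1 1" --pt "0 0 0 0 0 -0.2 1"

```text
t: 7.65
tool_pos: [0.5043, 0.3281, 0.037]
tool_rot: [-3.14, 0.087, -0.001]
contact_force: [-0.4, 0.2, 0.1]
opening: 0.0855
```

```bash
python3 -c "
from h import *
st()
im=ctrl.get_image('side');cv2.imwrite('pics/a3.png',cv2.resize(im['frame'][110:230,200:340],(700,600)))"
```

```text
t 7.65 pos [0.5043 0.3281 0.037 ] jaw -93.16 tilt [0.0007 0.0003] F [-0.4  0.2  0.1] T [-0.003  0.014  0.052] open 0.0855 q6 2.079
```

View pics/a3.png

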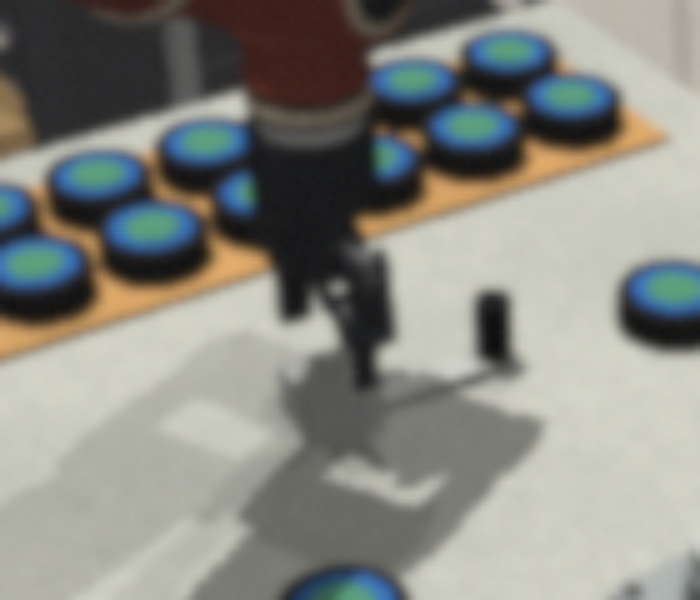

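The jaws now stand across the arm over the hub, with nothing touching. I'll grip at tip height about 10 mm.

carry_out --pt "0 0 -0.54 0 0 0 1" --pt "0 0 -0.54 0 0 0 1" --pt "0 0 0 0 0 0 0.5" --pt "0 0 0 0 0 0 0.4" --pt "0 0 0 0 0 0 0.4" --pt "0 0 0 0 0 0 0.4" --pt "0 0 0 0 0 0 0.4" --grip_force 40

```text
t: 8.4
tool_pos: [0.504, 0.3281, 0.0093]
tool_rot: [-3.14, 0.085, -0.0]
contact_force: [0.5, -0.1, -2.1]
opening: 0.0468
```

```bash
python3 -c "
from h import *
st()"
```

```text
t 8.4 pos [0.504  0.3281 0.0093] jaw -93.1 tilt [0.0001 0.0001] F [ 0.5 -0.1 -2.1] T [0.093 0.043 0.007] open 0.0468 q6 2.078
```

carry_out --pt "0 0 0.3 0 0 0 0.3" --pt "0 0 0.8 0 0 0 0.3" --pt "0 0 0.95 0 0 0 0.3" --pt "0 0 0.95 0 0 0 0.3" --pt "0 0 0.95 0 0 0 0.3" --pt "0 0 0.85 0 0 0 0.3" --pt "0.27 -0.85 0 0 0 0.57 0.3" --pt "0.27 -0.85 0 0 0 0.57 0.3" --pt "0.27 -0.85 0 0 0 0.57 0.3" --pt "0.27 -0.85 0 0 0 0.57 0.3" --pt "0.27 -0.85 0 0 0 0.57 0.3" --pt "0.27 -0.85 0 0 0 0.57 0.3"

```text
t: 9.6
tool_pos: [0.5443, 0.1996, 0.1294]
tool_rot: [3.108, 0.454, -0.001]
contact_force: [0.1, -0.8, -3.5]
opening: 0.0471
```

carry_out --pt "0.27 -0.85 0 0 0 0.57 0.3" --pt "0.27 -0.85 0 0 0 0.57 0.3" --pt "0.27 -0.85 0 0 0 0.57 0.3" --pt "0.27 -0.85 0 0 0 0.57 0.3" --pt "0.27 -0.85 0 0 0 0.57 0.3" --pt "0.27 -0.85 0 0 0 0.57 0.3" --pt "0.27 -0.85 0 0 0 0.57 0.3" --pt "0.27 -0.85 0 0 0 0.57 0.3" --pt "0 0 0 0 0 0 0.3"

```text
t: 10.5
tool_pos: [0.5989, 0.0282, 0.1295]
tool_rot: [2.927, 1.138, -0.0]
contact_force: [0.3, -0.3, -4.1]
opening: 0.0472
```

```bash
python3 -c "
from h import *
st()
im=ctrl.get_image('side');cv2.imwrite('pics/b1.png',cv2.resize(im['frame'][130:270,280:440],(720,630))[:600])
im2=ctrl.get_image('top');cv2.imwrite('pics/b2.png',cv2.resize(im2['frame'][110:250,240:400],(720,630))[:600])
"
```

```text
t 10.5 pos [0.5989 0.0282 0.1295] jaw -47.51 tilt [ 0.0001 -0.0012] F [ 0.3 -0.3 -4.1] T [ 0.009 -0.001 -0.083] open 0.0472 q6 0.753
```

View pics/b1.png

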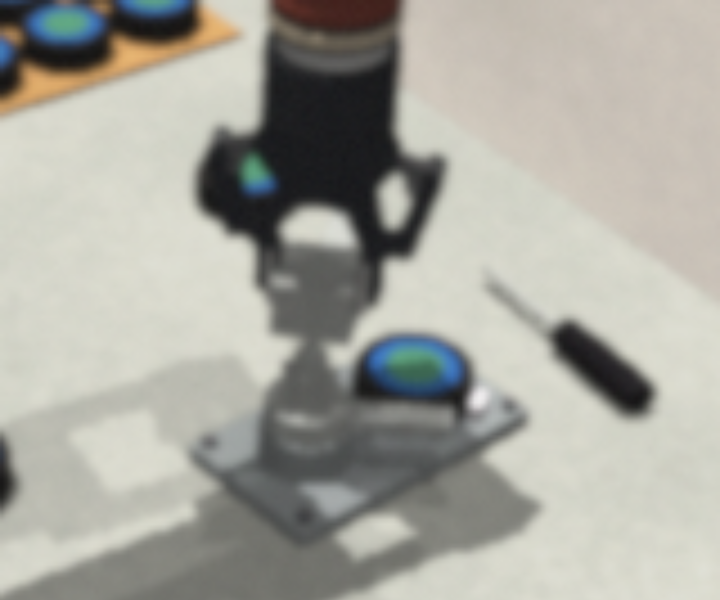

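View pics/b2.png

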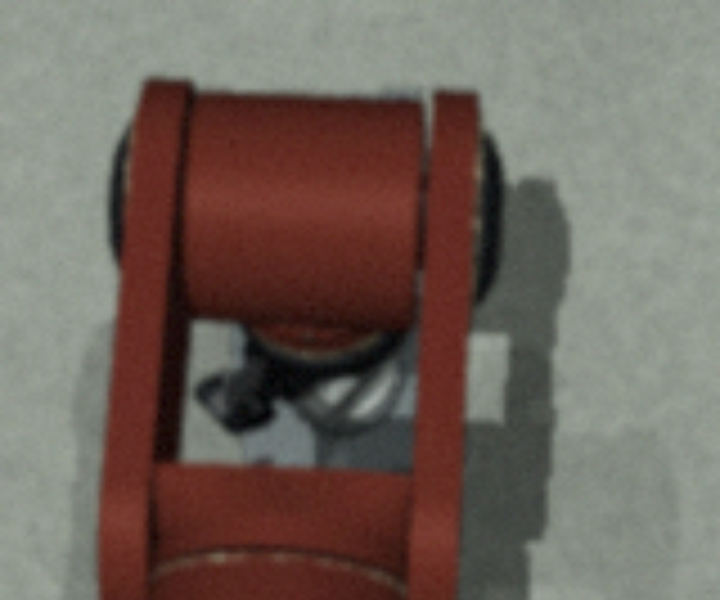

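The side view shows the hub directly over the shaft tip, at crop px (315,340). I'll trim y and descend onto the cone.

carry_out --pt "-0.04 0.11 0 0 0 0 0.3" --pt "0 0 -0.3 0 0 0 0.3" --pt "0 0 -0.3 0 0 0 0.3" --pt "0 0 0 0 0 0 0.3"

```text
t: 11.0
tool_pos: [0.5959, 0.0339, 0.112]
tool_rot: [-2.925, -1.142, 0.005]
contact_force: [0.5, -0.1, -2.9]
opening: 0.0471
```

```bash
python3 -c "
from h import *
st()
im=ctrl.get_image('side');cv2.imwrite('pics/b3.png',cv2.resize(im['frame'][170:240,310:390],(800,700),interpolation=cv2.INTER_CUBIC)[:600])
"
```

```text
t 11.0 pos [0.5959 0.0339 0.112 ] jaw -47.34 tilt [-0.0038  0.0003] F [ 0.5 -0.1 -2.9] T [-0.022  0.088  0.018] open 0.0471 q6 0.759
```

View pics/b3.png

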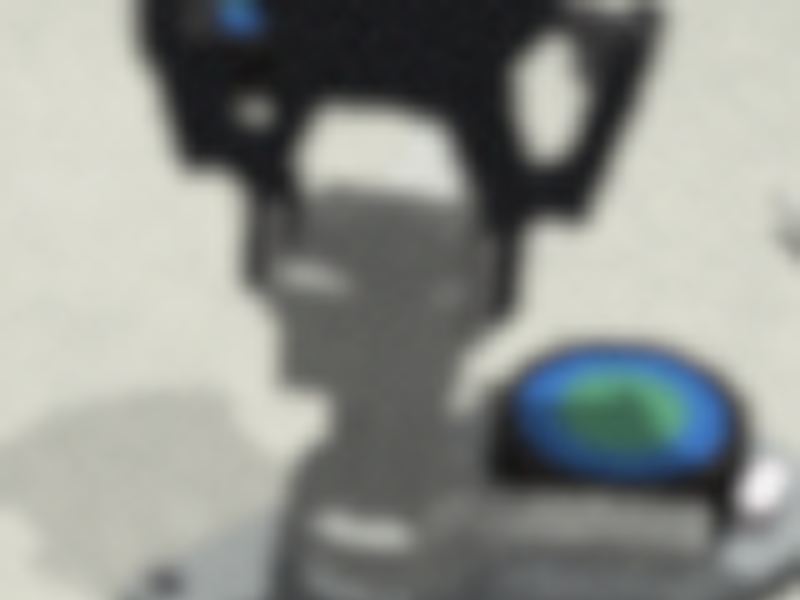

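carry_out --pt "0 0 0 0 0 0 0.3" --pt "0 0 0 0 0 0 0.3"

```text
t: 11.25
tool_pos: [0.5977, 0.0334, 0.1146]
tool_rot: [2.927, 1.142, 0.001]
contact_force: [-0.4, -0.1, -3.7]
opening: 0.0474
```

```bash
python3 -c "
from h import *
st()
im=ctrl.get_image('side')
# expected bottom-centre of hub, tip
o=ctrl.get_obs()['tool_pos']
for X in ([.598,.0313,.1],[.598,.0313,.06],[o[0],o[1],o[2]-.0093],[o[0],o[1],o[2]-.0093+.036]): print(((proj(im,X)-[310,170])*10).round(0))
"
```

```text
t 11.25 pos [0.5977 0.0334 0.1146] jaw -47.38 tilt [ 0.0005 -0.    ] F [-0.4 -0.1 -3.7] T [-0.057 -0.017 -0.037] open 0.0474 q6 0.758
[382. 354.]
[375. 471.]
[377. 335.]
[384. 225.]
```

carry_out --pt "0 -0.14 0 0 0 0 0.3" --pt "0 0 -0.2 0 0 0 0.3" --pt "0 0 -0.17 0 0 0 0.3" --pt "0 0 0 0 0 0 0.3" --pt "0 0 0 0 0 0 0.3"

```text
t: 11.8
tool_pos: [0.5972, 0.0298, 0.1045]
tool_rot: [-2.926, -1.141, 0.001]
contact_force: [0.2, -0.2, -4.0]
opening: 0.0475
```

```bash
python3 -c "
from h import *
st()"
```

```text
t 11.8 pos [0.5972 0.0298 0.1045] jaw -47.39 tilt [-0.0009  0.0001] F [ 0.2 -0.2 -4. ] T [-0.029 -0.03   0.007] open 0.0475 q6 0.753
```

carry_out --pt "0 0 -0.12 0 0 0 0.3" --pt "0 0 0 0 0 0 0.3" --pt "0 0 -0.08 0 0 0 0.3" --pt "0 0 0 0 0 0 0.3"

```text
t: 12.2
tool_pos: [0.5973, 0.0299, 0.0998]
tool_rot: [-2.927, -1.142, 0.001]
contact_force: [-1.0, -0.5, -3.0]
opening: 0.0471
```

```bash
python3 -c "
from h import *
st()"
```

```text
t 12.2 pos [0.5973 0.0299 0.0998] jaw -47.38 tilt [-0.0004  0.0001] F [-1.  -0.5 -3. ] T [-0.025  0.048  0.004] open 0.0471 q6 0.753
```

carry_out --pt "0 0 -0.08 0 0 0 0.3" --pt "0 0 0 0 0 0 0.3" --pt "0 0 0 0 0 0 0.3"

```text
t: 12.5
tool_pos: [0.5975, 0.0298, 0.098]
tool_rot: [-2.927, -1.142, 0.0]
contact_force: [0.9, -0.3, -2.6]
opening: 0.0473
```

```bash
python3 -c "
from h import *
st()"
```

```text
t 12.5 pos [0.5975 0.0298 0.098 ] jaw -47.38 tilt [-0.0001 -0.    ] F [ 0.9 -0.3 -2.6] T [-0.029  0.007  0.053] open 0.0473 q6 0.753
```

carry_out --pt "0 0 -0.1 0 0 0 0.3" --pt "0 0 0 0 0 0 0.3" --pt "0 0 -0.08 0 0 0 0.3" --pt "0 0 0 0 0 0 0.3" --pt "0 0 0 0 0 0 0.3"

```text
t: 13.0
tool_pos: [0.5974, 0.0298, 0.0934]
tool_rot: [-2.927, -1.142, 0.0]
contact_force: [-0.3, 0.7, -2.6]
opening: 0.0475
```

```bash
python3 -c "
from h import *
st()"
```

```text
t 13.0 pos [0.5974 0.0298 0.0934] jaw -47.38 tilt [-0.0002  0.    ] F [-0.3  0.7 -2.6] T [-0.028 -0.005  0.018] open 0.0475 q6 0.753
```

carry_out --pt "0 0 -0.06 0 0 0 0.3" --pt "0 0 0 0 0 0 0.3" --pt "0 0 -0.04 0 0 0 0.3" --pt "0 0 0 0 0 0 0.3" --pt "0 0 0 0 0 0 0.3"

```text
t: 13.5
tool_pos: [0.5975, 0.0298, 0.091]
tool_rot: [-2.927, -1.142, 0.0]
contact_force: [-1.0, -0.1, -3.4]
opening: 0.047
```

```bash
python3 -c "
from h import *
st()"
```

```text
t 13.5 pos [0.5975 0.0298 0.091 ] jaw -47.39 tilt [-0.0001  0.    ] F [-1.  -0.1 -3.4] T [-0.005  0.049 -0.   ] open 0.047 q6 0.753
```

No contact yet, though the underside should now be about 2 mm below the tooth tops, so the slots look indexed. I'll keep going down gently.

carry_out --pt "0 0 -0.08 0 0 0 0.3" --pt "0 0 0 0 0 0 0.3" --pt "0 0 -0.08 0 0 0 0.3" --pt "0 0 0 0 0 0 0.3" --pt "0 0 0 0 0 0 0.3"

```text
t: 14.0
tool_pos: [0.5974, 0.0298, 0.0869]
tool_rot: [-2.927, -1.141, 0.0]
contact_force: [-0.0, 0.2, -3.2]
opening: 0.0474
```

```bash
python3 -c "
from h import *
st()
im=ctrl.get_image('side');cv2.imwrite('pics/b4.png',cv2.resize(im['frame'][170:240,310:390],(800,700),interpolation=cv2.INTER_CUBIC)[:600])"
```

```text
t 14.0 pos [0.5974 0.0298 0.0869] jaw -47.39 tilt [-0.0003  0.0001] F [-0.   0.2 -3.2] T [-0.013  0.006  0.015] open 0.0474 q6 0.753
```

View pics/b4.png

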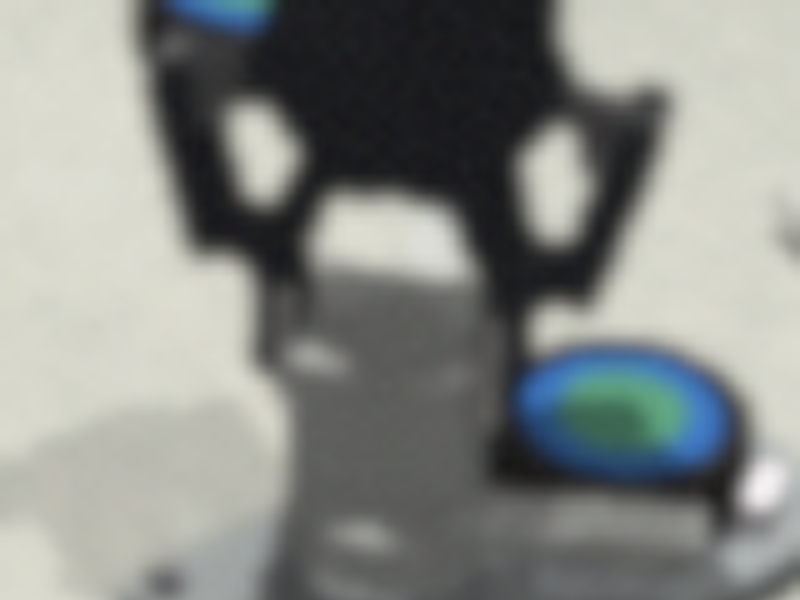

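The hub has sunk onto the shaft in line with it, and the force is only the lever's weight.

carry_out --pt "0 0 -0.1 0 0 0 0.3" --pt "0 0 0 0 0 0 0.3" --pt "0 0 -0.1 0 0 0 0.3" --pt "0 0 0 0 0 0 0.3" --pt "0 0 -0.1 0 0 0 0.3" --pt "0 0 0 0 0 0 0.3"

```text
t: 14.65
tool_pos: [0.5972, 0.0299, 0.0791]
tool_rot: [-2.927, -1.141, 0.001]
contact_force: [0.9, 0.4, -3.1]
opening: 0.0477
```

```bash
python3 -c "
from h import *
st()"
```

```text
t 14.65 pos [0.5972 0.0299 0.0791] jaw -47.38 tilt [-0.0007  0.0001] F [ 0.9  0.4 -3.1] T [-0.021  0.024 -0.015] open 0.0477 q6 0.753
```

carry_out --pt "0 0 -0.1 0 0 0 0.3" --pt "0 0 0 0 0 0 0.3" --pt "0 0 -0.1 0 0 0 0.3" --pt "0 0 0 0 0 0 0.3" --pt "0 0 -0.08 0 0 0 0.3" --pt "0 0 0 0 0 0 0.3" --pt "0 0 0 0 0 0 0.3"

```text
t: 15.35
tool_pos: [0.5975, 0.0298, 0.0725]
tool_rot: [-2.927, -1.142, 0.0]
contact_force: [0.2, 0.2, -3.1]
opening: 0.0472
```

```bash
python3 -c "
from h import *
st()"
```

```text
t 15.35 pos [0.5975 0.0298 0.0725] jaw -47.38 tilt [-0.0001  0.    ] F [ 0.2  0.2 -3.1] T [-0.047  0.058 -0.043] open 0.0472 q6 0.752
```

carry_out --pt "0 0 -0.05 0 0 0 0.3" --pt "0 0 0 0 0 0 0.3" --pt "0 0 -0.05 0 0 0 0.3" --pt "0 0 0 0 0 0 0.3"

```text
t: 15.75
tool_pos: [0.5974, 0.0298, 0.0698]
tool_rot: [-2.927, -1.141, 0.0]
contact_force: [0.6, 0.9, -3.5]
opening: 0.0472
```

```bash
python3 -c "
from h import *
st()"
```

```text
t 15.75 pos [0.5974 0.0298 0.0698] jaw -47.39 tilt [-0.0003  0.    ] F [ 0.6  0.9 -3.5] T [0.008 0.037 0.026] open 0.0472 q6 0.753
```

carry_out --pt "0 0 -0.04 0 0 0 0.3" --pt "0 0 0 0 0 0 0.3" --pt "0 0 0 0 0 0 0.3"

```text
t: 16.05
tool_pos: [0.5976, 0.0298, 0.0693]
tool_rot: [2.927, 1.142, 0.0]
contact_force: [-1.0, -0.5, -1.6]
opening: 0.0471
```

```bash
python3 -c "
from h import *
st()"
```

```text
t 16.05 pos [0.5976 0.0298 0.0693] jaw -47.39 tilt [0.0003 0.    ] F [-1.  -0.5 -1.6] T [0.015 0.141 0.018] open 0.0471 q6 0.753
```

Contact begins at TCP z 0.0693, exactly the height expected for fully home. I'll open so the lever settles, then check.

carry_out --pt "0 0 0 0 0 0 0.7" --pt "0 0 0 0 0 0 0.7" --pt "0 0 0 0 0 0 0.7" --pt "0 0 0 0 0 0 0.7"

```text
t: 16.45
tool_pos: [0.5978, 0.0298, 0.0694]
tool_rot: [2.927, 1.142, 0.001]
contact_force: [-0.5, -0.3, 0.3]
opening: 0.0596
```

```bash
python3 -c "
from h import *
st()
im=ctrl.get_image('side');cv2.imwrite('pics/b5.png',cv2.resize(im['frame'][170:240,310:390],(800,700),interpolation=cv2.INTER_CUBIC)[:600])"
```

```text
t 16.45 pos [0.5978 0.0298 0.0694] jaw -47.38 tilt [ 0.0007 -0.    ] F [-0.5 -0.3  0.3] T [ 0.009 -0.007  0.044] open 0.0596 q6 0.752
```

View pics/b5.png

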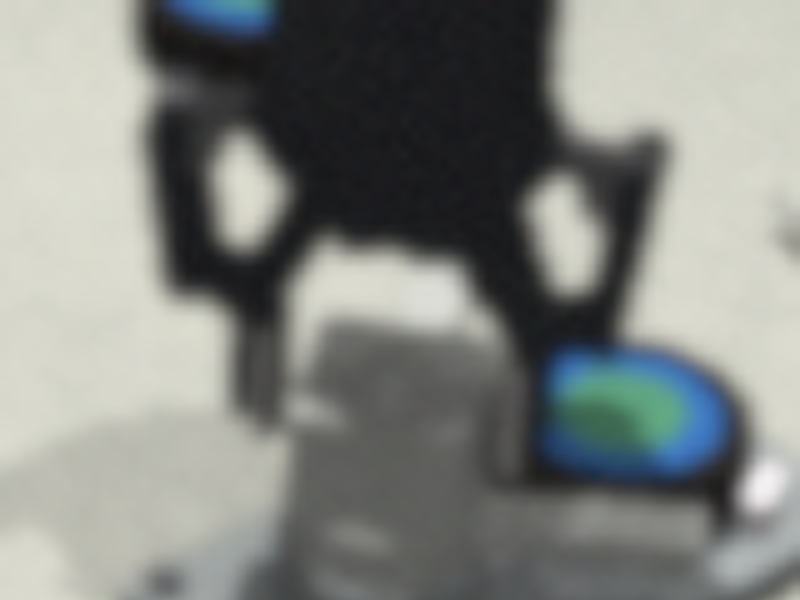

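The hub sits on the collar and the fingers are clear of it. I'll regrip lightly and start turning counter-clockwise.

carry_out --pt "0 0 0 0 0 0 0.5" --pt "0 0 0 0 0 0 0.4" --pt "0 0 0 0 0 0 0.4" --pt "0 0 0 0 0 0 0.4" --pt "0 0 0 0 0 0.3 0.4" --pt "0 0 0 0 0 0.5 0.4" --pt "0 0 0 0 0 0.5 0.4" --pt "0 0 0 0 0 0.5 0.4" --pt "0 0 0 0 0 0.2 0.4" --grip_force 30

```text
t: 17.4
tool_pos: [0.5976, 0.0296, 0.0693]
tool_rot: [2.797, 1.43, 0.0]
contact_force: [-0.5, -1.3, 3.2]
opening: 0.0474
```

```bash
python3 -c "
from h import *
st()"
```

```text
t 17.4 pos [0.5976 0.0296 0.0693] jaw -35.84 tilt [ 0.0002 -0.0003] F [-0.5 -1.3  3.2] T [-0.151  0.188 -0.142] open 0.0474 q6 0.551
```

carry_out --pt "0 0 0 0 0 0.5 0.4" --pt "0 0 0 0 0 0.5 0.4" --pt "0 0 0 0 0 0.5 0.4" --pt "0 0 0 0 0 0.5 0.4" --pt "0 0 0 0 0 0.5 0.4" --pt "0 0 0 0 0 0.5 0.4" --pt "0 0 0 0 0 0.5 0.4" --pt "0 0 0 0 0 0.5 0.4"

```text
t: 18.2
tool_pos: [0.598, 0.0295, 0.0694]
tool_rot: [2.456, 1.957, 0.001]
contact_force: [-0.1, -1.3, 1.1]
opening: 0.0475
```

```bash
python3 -c "
from h import *
st()"
```

```text
t 18.2 pos [0.598  0.0295 0.0694] jaw -12.9 tilt [ 0.0011 -0.0004] F [-0.1 -1.3  1.1] T [-0.23  -0.012 -0.232] open 0.0475 q6 0.151
```

carry_out --pt "0 0 0 0 0 0.5 0.4" --pt "0 0 0 0 0 0.5 0.4" --pt "0 0 0 0 0 0.5 0.4" --pt "0 0 0 0 0 0.5 0.4" --pt "0 0 0 0 0 0.5 0.4" --pt "0 0 0 0 0 0.5 0.4" --pt "0 0 0 0 0 0.5 0.4" --pt "0 0 0 0 0 0.5 0.4"

```text
t: 19.0
tool_pos: [0.5983, 0.0296, 0.0694]
tool_rot: [2.018, 2.406, 0.002]
contact_force: [2.0, -2.1, 1.8]
opening: 0.0475
```

```bash
python3 -c "
from h import *
st()
im=ctrl.get_image('side');cv2.imwrite('pics/c1.png',cv2.resize(im['frame'][155:255,300:420],(720,600),interpolation=cv2.INTER_CUBIC))"
```

```text
t 19.0 pos [0.5983 0.0296 0.0694] jaw 10.02 tilt [ 0.0021 -0.0003] F [ 2.  -2.1  1.8] T [-0.18  -0.211 -0.26 ] open 0.0475 q6 -0.249
```

View pics/c1.png

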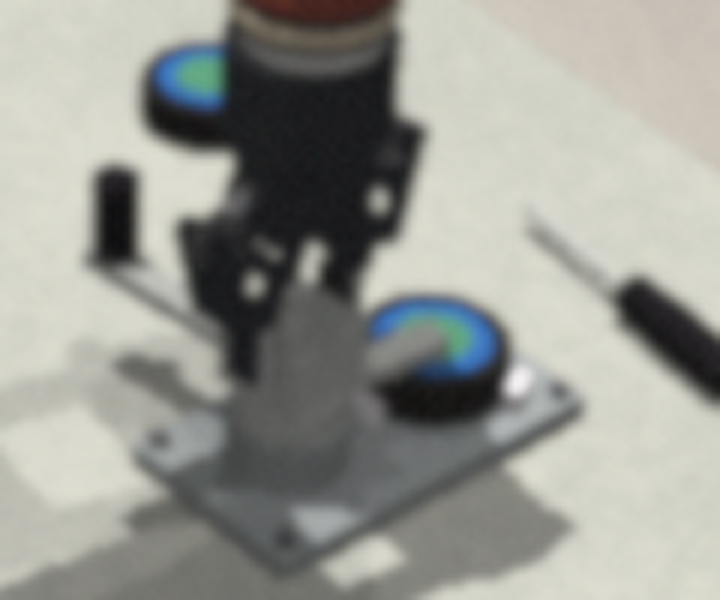

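```bash
python3 -c "
from h import *
import pickle
a,b=pickle.load(open('cal.pkl','rb'))
S=lambda u,v,z:atz(b,u/6+300,v/6+155,z)
ax=np.array([.598,.030])
p=S(437,338,.040);print('puck side',p, np.degrees(np.arctan2(*(p[:2]-ax)[::-1])))
p=atz(a,312.3,152,.040);print('puck top',p, np.degrees(np.arctan2(*(p[:2]-ax)[::-1])))
for q in[(440,325),(448,343),(445,333)]:
  p=S(*q,.053);print('finger end',p,np.hypot(*(p[:2]-ax)), np.degrees(np.arctan2(*(p[:2]-ax)[::-1])))
"
```

```text
puck side [0.69042871 0.0328872  0.04      ] 1.7891707563246573
puck top [0.68841478 0.03617913 0.04      ] 3.9096308344109167
finger end [0.68637408 0.02725117 0.053     ] 0.08841682347475033 -1.781580458318124
finger end [0.68068714 0.01431343 0.053     ] 0.084161935552554 -10.741924300015388
finger end [0.68440152 0.02110105 0.053     ] 0.08685859094667374 -5.880460850997919
```

The finger is already over the puck, with its end at crop px (445,333), and has about 0.13 rad to go. From here I'll take small steps and watch the torque.

carry_out --pt "0 0 0 0 0 0.2 0.4" --pt "0 0 0 0 0 0.2 0.4" --pt "0 0 0 0 0 0.2 0.4" --pt "0 0 0 0 0 0 0.4"

```text
t: 19.45
tool_pos: [0.5982, 0.0295, 0.0694]
tool_rot: [1.946, 2.464, 0.001]
contact_force: [4.9, -2.9, -0.4]
opening: 0.0475
```

```bash
python3 -c "
from h import *
st()"
```

```text
t 19.45 pos [0.5982 0.0295 0.0694] jaw 13.38 tilt [ 0.0019 -0.0006] F [ 4.9 -2.9 -0.4] T [-0.423 -0.719 -0.075] open 0.0475 q6 -0.308
```

carry_out --pt "0.01 -0.01 0 0 0 0.2 0.4" --pt "0 0 0 0 0 0.2 0.4" --pt "0 0 0 0 0 0 0.4"

```text
t: 19.75
tool_pos: [0.5982, 0.0295, 0.0694]
tool_rot: [1.898, 2.502, 0.001]
contact_force: [4.0, -1.7, 0.8]
opening: 0.0476
```

```bash
python3 -c "
from h import *
st()"
```

```text
t 19.75 pos [0.5982 0.0295 0.0694] jaw 15.64 tilt [ 0.0013 -0.    ] F [ 4.  -1.7  0.8] T [-0.416 -0.716 -0.401] open 0.0476 q6 -0.348
```

carry_out --pt "0 0 0 0 0 0.2 0.4" --pt "0 0 0 0 0 0.2 0.4" --pt "0 0 0 0 0 0 0.4"

```text
t: 20.05
tool_pos: [0.5982, 0.0295, 0.0694]
tool_rot: [1.851, 2.537, 0.002]
contact_force: [4.8, -2.1, 1.5]
opening: 0.0476
```

```bash
python3 -c "
from h import *
st()
im=ctrl.get_image('side');cv2.imwrite('pics/c2.png',cv2.resize(im['frame'][155:255,300:420],(720,600),interpolation=cv2.INTER_CUBIC))"
```

```text
t 20.05 pos [0.5982 0.0295 0.0694] jaw 17.77 tilt [0.0012 0.0009] F [ 4.8 -2.1  1.5] T [-0.313 -0.783 -1.472] open 0.0476 q6 -0.386
```

View pics/c2.png

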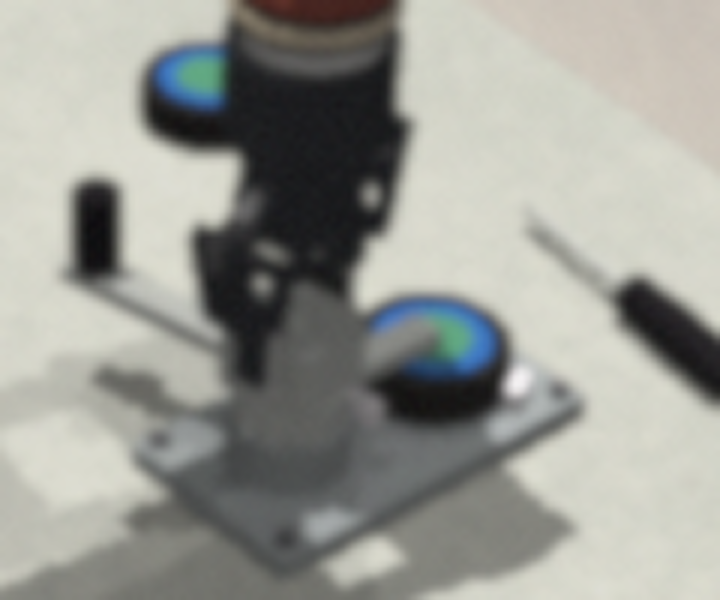

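The torque jumped from −0.40 to −1.47 N m and the finger lies along the puck axis, with its end at (432,325), so it's at the stop. I'll relax the turn a little and let go.

carry_out --pt "0 0 0 0 0 -0.15 0.4" --pt "0 0 0 0 0 0 0.4" --pt "0 0 0 0 0 0 0.8" --pt "0 0 0 0 0 0 0.8" --pt "0 0 0 0 0 0 0.8" --pt "0 0 0 0 0 0 0.8" --pt "0 0 0 0 0 0 0.8"

```text
t: 20.8
tool_pos: [0.5973, 0.0298, 0.0687]
tool_rot: [-1.866, -2.526, 0.001]
contact_force: [1.1, 0.6, -0.1]
opening: 0.0682
```

```bash
python3 -c "
from h import *
st()
im=ctrl.get_image('side');cv2.imwrite('pics/c3.png',cv2.resize(im['frame'][155:255,300:420],(720,600),interpolation=cv2.INTER_CUBIC))"
```

```text
t 20.8 pos [0.5973 0.0298 0.0687] jaw 17.1 tilt [-0.001   0.0001] F [ 1.1  0.6 -0.1] T [ 0.027 -0.002  0.028] open 0.0682 q6 -0.373
```

View pics/c3.png

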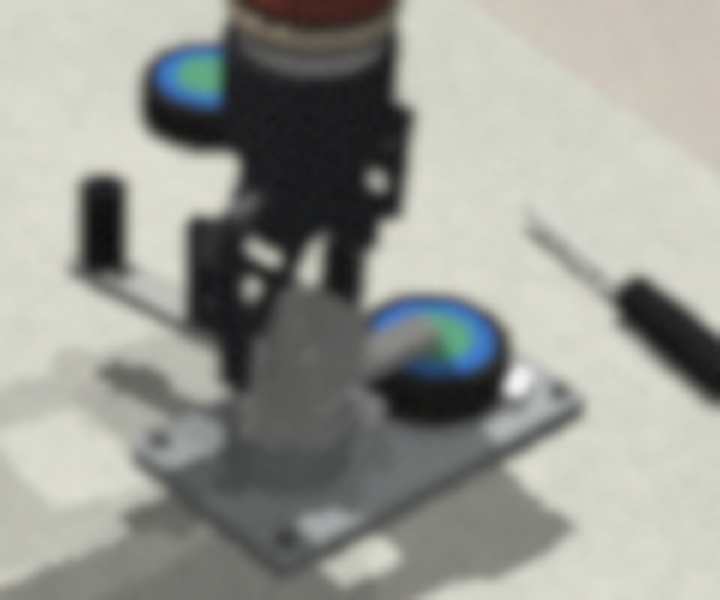

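Released, with no load on the tool. I'll lift straight up and move aside for a clear view.

carry_out --pt "0 0 0.2 0 0 0 0.8" --pt "0 0 0.5 0 0 0 0.8" --pt "0 0 0.9 0 0 0 0.8" --pt "0 0 0.9 0 0 0 0.8" --pt "0 0 0.9 0 0 0 0.8" --pt "0 0 0.9 0 0 0 0.8" --pt "0 0 0.9 0 0 0 0.8" --pt "0 0 0.9 0 0 0 0.8" --pt "-0.5 0.9 0 0 0 0 0.8" --pt "-0.5 0.9 0 0 0 0 0.8" --pt "-0.5 0.9 0 0 0 0 0.8" --pt "-0.5 0.9 0 0 0 0 0.8"

```text
t: 22.05
tool_pos: [0.5475, 0.1203, 0.2231]
tool_rot: [1.867, 2.525, 0.002]
contact_force: [-0.2, 0.3, 1.2]
opening: 0.0683
```

carry_out --pt "-0.7 0.7 0 0 0 0 0.8" --pt "-0.7 0.7 0 0 0 0 0.8" --pt "-0.7 0.7 0 0 0 0 0.8" --pt "-0.7 0.7 0 0 0 0 0.8" --pt "0 0.9 0 0 0 0 0.8" --pt "0 0.9 0 0 0 0 0.8" --pt "0 0.9 0 0 0 0 0.8" --pt "0 0 0 0 0 0 0.8" --pt "0 0 0 0 0 0 0.8"

```text
t: 22.95
tool_pos: [0.4778, 0.2572, 0.2225]
tool_rot: [1.865, 2.527, 0.001]
contact_force: [0.4, 0.9, 0.4]
opening: 0.068
```

```bash
python3 -c "
from h import *
st()
im=ctrl.get_image('side');t=ctrl.get_image('top')
cv2.imwrite('pics/d1.png',cv2.resize(im['frame'][155:255,300:420],(720,600),interpolation=cv2.INTER_CUBIC))
cv2.imwrite('pics/d2.png',cv2.resize(t['frame'][110:240,250:400],(690,598),interpolation=cv2.INTER_CUBIC))
cv2.imwrite('pics/d3.png',t['frame'])
for X in ([.598,.0305,.096],[.598,.0305,.12]): print('side',(proj(im,X)-[300,155])*6,'top',(proj(t,X)-[250,110])*4.6)
"
```

```text
t 22.95 pos [0.4778 0.2572 0.2225] jaw 17.13 tilt [ 0.001  -0.0001] F [0.4 0.9 0.4] T [-0.023  0.005  0.   ] open 0.068 q6 0.058
side [289.65182316 310.61386544] top [298.50925372 359.94368654]
side [292.1469018  267.29814698] top [296.67286339 351.82087519]
```

View pics/d1.png

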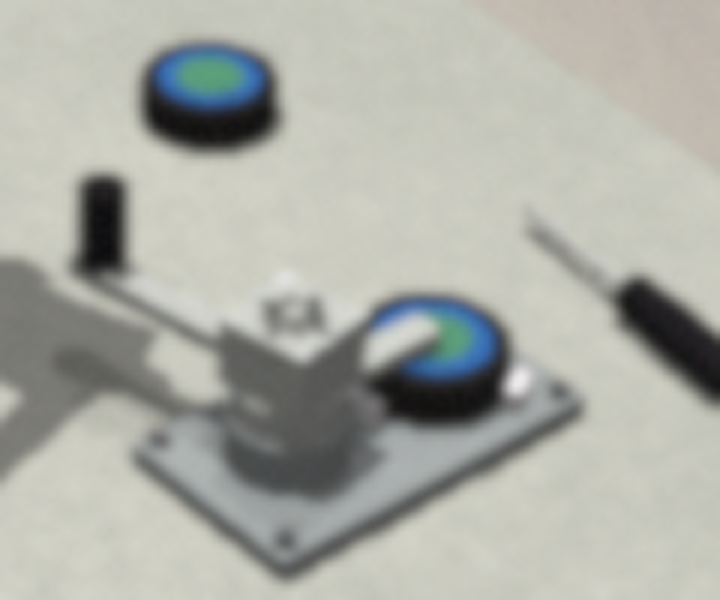

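View pics/d2.png

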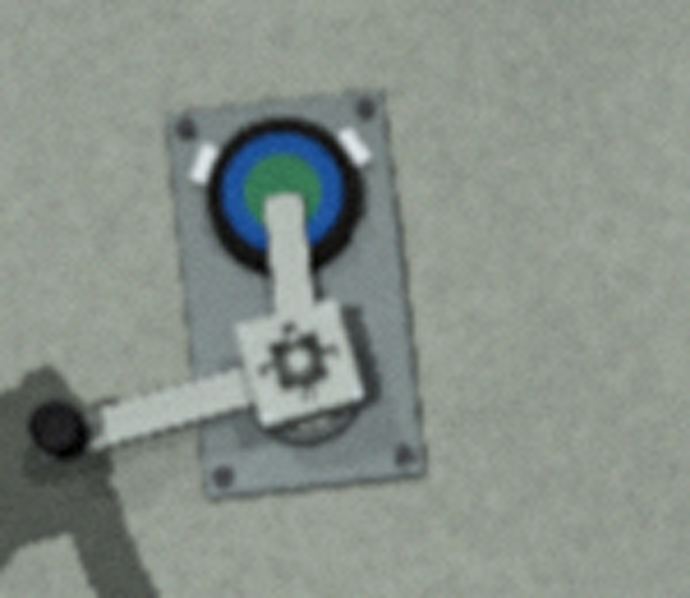

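View pics/d3.png

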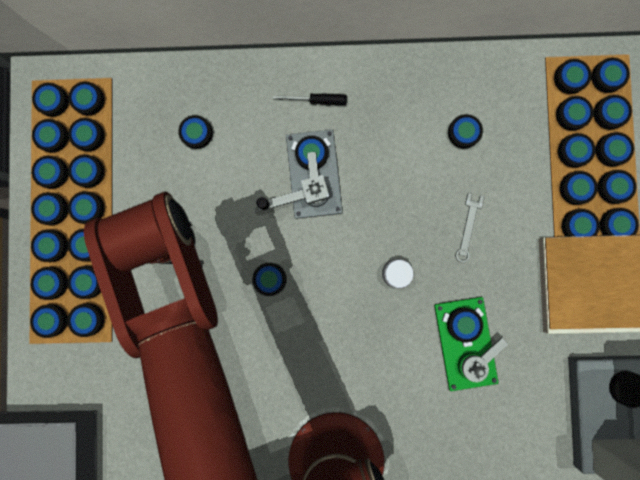

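The lever is down, and the bystanders and the green jig look unmoved. I'll measure the finger angle against the plate numerically.

Run:
```python
from h import *
ims=[ctrl.get_image("top") for _ in range(6)]
a=ims[0];g=np.mean([i["frame"].astype(float).mean(2) for i in ims],0)
def edges(rows,c0,slope,w,sign,z):
    P=[]
    for r in rows:
        c=c0+slope*(r-rows[0]); xs=np.arange(c-w,c+w,.1)
        p=cv2.remap(cv2.GaussianBlur(g,(0,0),.7).astype(np.float32),xs.astype(np.float32)[None],np.full((1,len(xs)),r,np.float32),cv2.INTER_CUBIC)[0]
        d=np.gradient(p)*sign; P.append(atz(a,xs[d.argmax()],r,z)[:2])
    P=np.array(P);vx,vy,*_=cv2.fitLine(P.astype(np.float32),cv2.DIST_HUBER,0,.001,.001).ravel()
    ang=np.degrees(np.arctan2(vy,vx)); return (ang+90)%180-90
X=lambda u:250+u/4.6-.4
Y=lambda v:110+v/4.6-.4
rf=np.arange(Y(212),Y(295),1.)
print("finger L",edges(rf,X(266),.09,3,1,.053),"R",edges(rf,X(303),.09,3,-1,.053))
rp=np.arange(Y(150),Y(350),1.)
print("plate L",edges(rp,X(172),.11,3,-1,.014),"R",edges(np.arange(Y(120),Y(450),1.),X(385),.113,3,1,.014))
rp=np.arange(Y(130),Y(360),1.);print("plate L2",edges(rp,X(170),.11,3,-1,.014))
```

```text
finger L 6.3494034 R 4.560089
plate L 4.920265 R 4.9379883
plate L2 4.849228
```

The finger measures about 5.5° and the plate about 4.9°, so the finger lies along the jig's x axis and is at its stop. I'll hand it in.

```bash
python3 -c "
from h import *
st();print(ctrl.finish_job())"
```

```text
t 23.35 pos [0.4778 0.2566 0.2216] jaw 17.03 tilt [-0. -0.] F [0.9 0.6 0.1] T [-0.036 -0.009 -0.036] open 0.0685 q6 0.058
the job is handed in; nothing more can be done
None
```

The lever is fully home on the grey jig's shaft, the clamp finger is at its stop over the puck, and I handed the job in at about 23 s. No verdict is reported.

I squeezed the lever hub along the arm to centre it, gripped it across the sides, turned it to the tooth angle seen from above (about 42.5°), and lowered it. It slid on without forcing. I then turned the lever counter-clockwise until the torque jumped from 0.40 to 1.47 N m, backed off slightly, let go and moved clear.

**Last checks:**
- **Lever home:** contact came at exactly the predicted height (tool at 0.0693 m). After I let go, the hub sat on the collar in both views, lined up with the shaft to about 1 mm.
- **Clamp at its stop:** the finger measured about 5.5° against the plate's 4.9°. Its two edges disagreed by 1.8° (6.3° and 4.6°), so the torque jump is the firmer evidence.
- **Forces:** the highest tool force I read was about 6 N, mostly sideways, while turning the lever near the stop. I only read forces at the end of each move call.
- **Bystanders:** they and the green jig look unmoved in the final top view. I compared them by eye, not by measurement.

The side camera disagreed with the gripper-measured hub position by about 4 mm in y. I relied on the top view and the gripper instead.

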